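# Eject a pull eye from its nest and hang it on the weighing hook

### The arm

A 6-joint arm with a two-finger parallel gripper is mounted at the origin on the work surface. World frame = base frame: x ahead of the robot, y to its left, z up, the work surface at z = 0. Lengths are in m, angles in degrees, forces in N, time in s.
With the tool pointing down it reaches from about 0.35 to 0.975 m from the base axis. Payload 7.1 kg.
Tool frame: the origin (TCP) lies midway between the tips of the shut fingers; the grasp point (between the pads) lies 19 mm behind it; z points along the fingers, y is the direction in which the jaws open and shut (so a half turn about z gives the same grasp; the last joint's range is limited). The gripper opens to 88 mm and grips with 3 to 60 N. Pads are 20 mm wide; open, the fingers measure 115 mm over their backs; the gripper's body (75 mm by 178 mm) begins 61 mm behind the grasp point.
Start: joints at [-77.063, 24.242, 93.386, -0, 62.372, -1.089], TCP at [0.151, -0.606, 0.223] pointing down, gripper open.
Joint ranges: [-172.04, 172.04], [-51.8, 120.97], [4.93, 147.93], [-75.15, 255.16], [6.16, 154.13], [-145.62, 145.62]. Speed limits (degrees/s): [136.94, 136.94, 172.46, 180, 180, 180].

### API

Orientations are given as [roll, pitch, yaw] about the fixed x, y, z axes, in that order (R = Rz(yaw) Ry(pitch) Rx(roll)).
In Python, from station import robot, viewer gives the robot as it stands.
- The arm moves only by the tool jog_arm, never from a script. Its argument "targets" is a list of rows, each a list of 3 entries, a list of its own where there are three numbers: the shift along the world's x, y, z in units of 30 mm (1.0 is 30 mm), then the turn about the world's z in units of 6 degrees (1.0 is 6 degrees), then the opening, from 0 (shut) to 1 (fully open). A call has 1 to 20 rows; each row shifts and turns the pose as measured when the row begins; what a row does not reach is not made up. A row lasts 1/8 s, in which the tool goes at most 62.5 mm and 10.7 degrees, less where a joint would pass 70% of its speed; a pose out of reach is approached as far as the arm can. A call is refused whole if a number of a shift passes 1 or a number of a turn 1, either way. A call with a gripper value outside its range is refused whole. The fingers move at their own pace and stop on an object; "grip_force" is the grip in N (left out, the last holds). Time passes only in rows, so rows that do not move let the fingers close. It gives the time, the measured TCP pose, the force and the opening at its end, in the units of the state.
- robot.state(): the state, without advancing time (a new reading comes with each control period).
- viewer.read_camera(name): name is "side" or "top" or "wrist"; returns (picture, depth): 400x640x3 uint8, blue, green, red; 400x640 float32, m along the optical axis (not along the pixel's ray), 0 where there is no reading.
- viewer.camera_info(name): a dict with "intrinsics" (3x3 intrinsics, pixels), "eye" and "orientation" of the camera in the world. Camera axes: x right, y down, z forward; pixel columns grow to the right and rows downward; lengths in m; the calibration is good to about 2 mm. A picture is of the moment at which its call begins: read the wrist's pose just before it. camera_info takes no time and is no camera call; for the wrist camera it gives the pose at the moment of the call.
- robot.job_done(): hands the job in, once; it reports no verdict.
The state is a dict: "time": time; "q": joint angles; "qvel": joint speeds; "tau": joint torques, N m; "tool_pos": TCP position; "ee_rot": TCP orientation; "wrist_force": force on the tool from outside, world axes, zero at the start; "ft_torque": the same for the moment, N m; "gripper_width": opening from 0.0 (shut) to 1.0 (fully open).
Only numpy, scipy, OpenCV 4.12 (cv2) and the standard library are available. Lean on these libraries where they do the work, as an engineer would, in place of code of your own. Each camera call takes 0.05 s, during which the arm holds its last target.

### The job

Push the spring ejector slide on top of the holding nest all the way forward so that the steel pull eye is pushed right out of the nest and stands on the nest's base plate in front of it, then let the slide spring back. Lift the pull eye and hang it by its eye on the sprung hook of the weighing stand, let go gently and leave it hanging free and still, without ever knocking the pull eye over, slamming or forcing the hook down to its bottom stop, or disturbing the other things on the bench.

Things in the scene. Friction and masses are not known exactly. Their poses are not given: they have to be found in the camera images.
- nest: Grey steel tunnel, 75 long, 84 wide, roof top 132 mm up with a 16 mm slot, fixed on an 8 mm base plate 110 mm wide that runs on 85 mm before its mouth to an 8 mm high stop. Origin: on the bench under where the ejected pull eye stands; +x = ejection, z up. Tunnel: x -105 to -30 mm; the pull eye starts in it at x = -70 mm, held by two sprung detents (10 to 20 N on the slide to pass).
- ejector (a joint): Ejector slide, m: 0 = back at rest, 0.075 = fully forward at its stop, along the nest's +x. A spring (2 N at rest, 6 N fully forward) returns it when let go. At full stroke the pull eye stands at about x = +2 mm in the nest frame.
- ejector_paddle (a point): Centre of the rear face, the one to push on, of the slide's upright thumb paddle above the nest's roof: 44 mm wide, 8 mm thick, from 138 to 174 mm above the bench (roof top 132 mm); moves with the slide. x = push direction (the nest's +x), z up.
- pull_eye_mid (a point): Steel pull eye, 112 mm tall, 0.36 to 0.54 kg; point on its axis half-way up. z up, x along the eye's axis, y across; same both ways round. From below: foot 44 (x) x 60 (y) x 24 high; 12 mm plate 60 wide with an eye 44 wide, 44 high (24 to 68 mm up); cross bar 10 high; grip stub 14 (x) x 16 (y), 34 high (78 to 112 mm up). Starts in the nest, x along the nest's x.
- stand: Weighing stand fixed to the bench: grey base plate 150 x 110 x 12 mm, square post to 165 mm, graduated plate behind it. Origin on the bench under the post; the hook points to the frame's -x.
- hook (a joint): How far the sprung hook has dipped, m: 0 = unloaded at the top, 0.06 = bottom stop. Stiffness 200 N/m, lightly damped: the pull eye's weight dips it about 15 to 25 mm and it bobs for about a second.
- hook_seat (a point): Middle of the top face of the hook's flat arm, where the cross bar should rest; moves with the hook, 170 mm up when unloaded; z up. The arm lies along x, 14 wide, 8 thick, from its carriage (43 mm to +x of this point, 44 wide, top 176 mm up) to its free end (45 mm to -x), where a tip 8 mm thick turns up 12 mm above the arm's top.
- spray_can: Bystander: grey can, 58 mm across, 120 mm tall; origin at its underside.
- spanner: Bystander: spanner 170 mm long lying on the bench; origin at its underside.
- clip_tin: Bystander: open steel tin 90 x 120 x 35 mm; origin at its underside.
- sanding_block: Bystander: black block 120 x 65 x 40 mm; origin at its underside.
Mind the look-alikes: they are no part of the job. What is shaped like the stand but brown or red is not meant.

How it is judged (in metres and radians):
On the way, in this order (a step that is already met when the one before it is completed fails the run):
1. the ejector slide is pushed home (at least 68 mm) and the pull eye is out in front of the nest, standing upright (value of joint ejector above 0.068 m and x of pull_eye_mid in the frame of nest above -0.01 m and angle between pull_eye_mid's own z axis and vertical below 0.2 rad), for 0.05 s.
2. the slide has been let go and has sprung back (below 8 mm), the pull eye still standing in front of the nest (value of joint ejector below 0.008 m and x of pull_eye_mid in the frame of nest above -0.015 m), for 0.05 s.
At the end, for the whole second after the job is handed in: The pull eye hangs upright (within 0.35 rad) on the hook's arm, within 40 mm along and 22 mm across of the seat point, its middle 6 to 22 mm below it; the hook has dipped 10 to 35 mm; hook under 15 mm/s, pull eye under 30 mm/s and 0.4 rad/s; ejector slide back (below 8 mm) (x of pull_eye_mid in the frame of hook_seat between -0.04 and 0.04 m and y of pull_eye_mid in the frame of hook_seat between -0.022 and 0.022 m and z of pull_eye_mid in the frame of hook_seat between -0.022 and -0.006 m and angle between pull_eye_mid's own z axis and vertical below 0.35 rad and value of joint hook between 0.01 and 0.035 m and velocity of joint hook between -0.015 and 0.015 m/s and linear speed of pull_eye below 0.03 m/s and angular speed of pull_eye below 0.4 rad/s and value of joint ejector below 0.008 m); the robot touches nothing.
It fails at once if the pull eye is knocked over (tilted more than 0.7 rad) (angle between pull_eye_mid's own z axis and vertical above 0.7 rad).
It fails at once if the hook is slammed or forced to its bottom stop (dipped more than 56 mm) (value of joint hook above 0.056 m).
It fails at once if a bystander is moved more than 30 mm (distance of any of spray_can, spanner, clip_tin, sanding_block from where it was at the start of the episode above 0.03 m).
It also fails if it takes over 72 s, if anything falls off the work surface, if the arm or the gripper's body presses on something with over 40 N, if the wrist force passes 120 N, or if a joint passes its speed limit or range.

## Working session

There is one attempt and no reset: what is moved stays moved. The work goes in short steps, Python scripts to look and compute and a tool call to move; the robot and the scene stay as the last step left them, time stands still between calls to the robot, and variables do not carry over. Pictures are saved under pics/ and viewed, and the job is handed in when it is done.

Besides the shell and the picture viewer there is one more tool, called after ">>>" by a JSON object that holds its "method" and its "body", one argument or row to a line. jog_arm: Moves the arm, as the interface text tells. Its arguments: {"type":"object","properties":{"targets":{"type":"array","items":{"type":"array"}},"grip_force":{"type":"number"}},"required":["targets"]}

```bash
ls; mkdir -p pics
cat > h.py <<'E'
from station import robot, viewer
import numpy as np, cv2
def cam(n):
    i=viewer.camera_info(n); im,d=viewer.read_camera(n)
    return im,d,i
E
python3 - <<'E'
from h import *
print(robot.state())
for n in ["side","top","wrist"]:
    im,d,i=cam(n); print(n,i); cv2.imwrite(f"pics/{n}0.png",im); np.savez(f"pics/{n}0.npz",im=im,d=d)
E
```

```text
pics
{'time': 0.0, 'q': array([-7.70609860e+01,  2.42834961e+01,  9.34323035e+01, -1.56402744e-03,
        6.23741441e+01, -1.08791979e+00]), 'qvel': array([ 0.01690593,  0.00237365,  0.05596557, -0.07657843,  0.01963993,
        0.02084279]), 'tau': array([-1.35939474e-03, -5.44620252e+01, -2.73668075e+01,  6.42558374e-02,
        2.27145420e-02, -1.03330653e-04]), 'tool_pos': array([ 0.15138236, -0.60579603,  0.22190594]), 'ee_rot': array([-1.79910046e+02, -3.23396814e-04,  1.40276599e+01]), 'wrist_force': array([ 0.59146728,  0.03993446, -0.1517186 ]), 'ft_torque': array([-0.00557057,  0.00192463,  0.00729243]), 'gripper_width': 0.99954402614944}
side {'intrinsics': array([[457.96878438,   0.        , 319.78904646],
       [  0.        , 457.96878438, 199.61329975],
       [  0.        ,   0.        ,   1.        ]]), 'eye': array([-0.09328777,  0.86900797,  0.88681953]), 'orientation': array([-124.80169268,   -0.677221  , -141.15916886])}
top {'intrinsics': array([[367.28871052,   0.        , 317.86809357],
       [  0.        , 367.28871052, 199.32468343],
       [  0.        ,   0.        ,   1.        ]]), 'eye': array([ 0.51748099, -0.00686833,  1.22605771]), 'orientation': array([-176.03638538,    1.18935328,  -90.4014275 ])}
wrist {'intrinsics': array([[290.03193753,   0.        , 319.01535999],
       [  0.        , 290.03193753, 197.23074965],
       [  0.        ,   0.        ,   1.        ]]), 'eye': array([ 0.21514203, -0.58921662,  0.38455426]), 'orientation': array([166.08674058,   0.17731963, -76.01253241])}
```

View pics/side0.png

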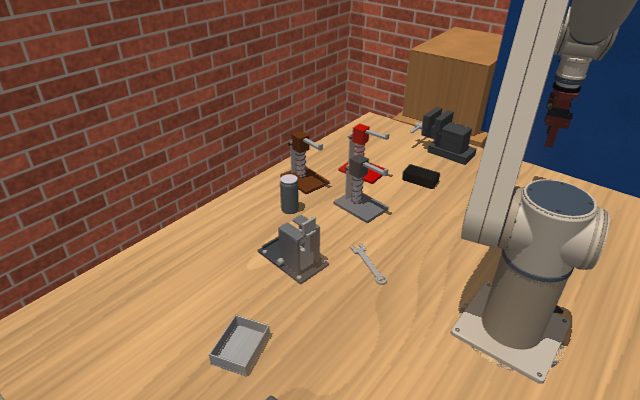

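View pics/top0.png

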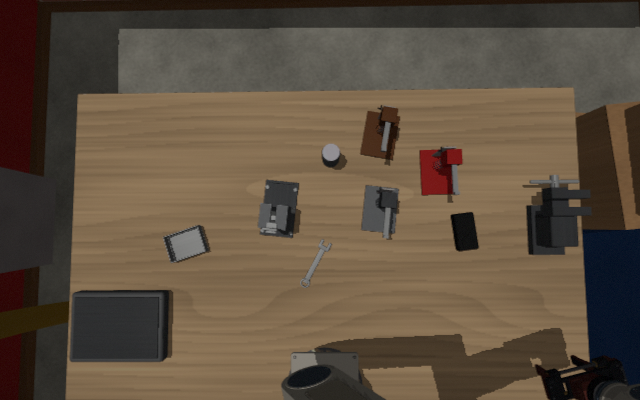

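Run:
```python
import cv2,numpy as np
t=np.load("pics/top0.npz")["im"];s=np.load("pics/side0.npz")["im"]
a=cv2.resize(t[165:255,245:415],None,fx=4.6,fy=4.6,interpolation=cv2.INTER_CUBIC)
cv2.imwrite("pics/c1.png",a)
a=cv2.resize(s[120:290,245:415],None,fx=3.5,fy=3.5,interpolation=cv2.INTER_CUBIC)
cv2.imwrite("pics/c2.png",a)
```

```text
(no output)
```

View pics/c1.png

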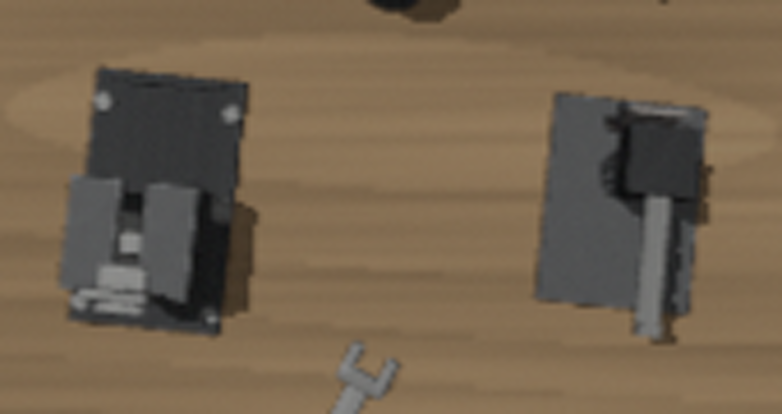

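View pics/c2.png

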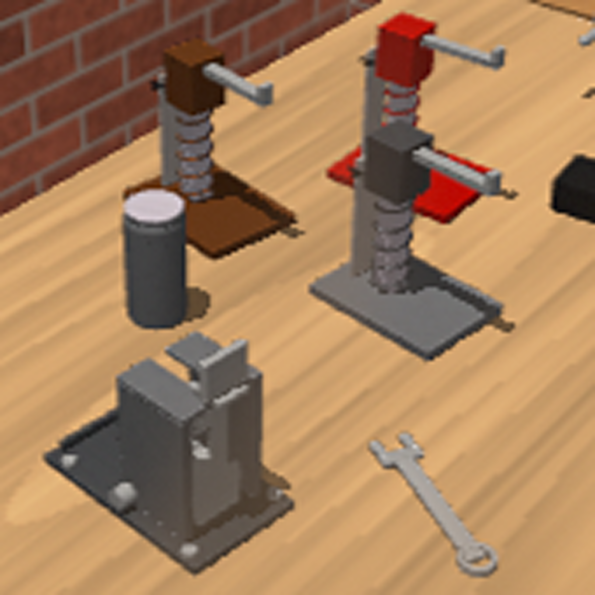

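Candidates for the stand: grey at top (381,210), brown at (380,130), red at (440,170), dark fixture at (555,230). I choose the grey one; the nest is the only tunnel, at (279,210), with its mouth towards the top of the image (+x). The crop confirms both.

```bash
cat >> h.py <<'E'
from scipy.spatial.transform import Rotation as R
def cloud(d,i):
    K=i["intrinsics"]; v,u=np.mgrid[:400,:640]
    p=np.stack([(u-K[0,2])/K[0,0]*d,(v-K[1,2])/K[1,1]*d,d],-1)
    P=p@R.from_euler("xyz",i["orientation"],degrees=True).as_matrix().T+i["eye"]
    P[d<=0]=np.nan; return P
def rect(P,m,name):
    n,l,st,ce=cv2.connectedComponentsWithStats(m.astype(np.uint8))
    for k in range(1,n):
        if st[k,4]<12: continue
        q=P[l==k]; r=cv2.minAreaRect((q[:,:2]*1000).astype(np.float32))
        print(name,"px",ce[k].round(0),"n",st[k,4],"c",np.round(r[0],1),"size",np.round(r[1],1),"ang",round(r[2],1),"z",np.round(np.median(q[:,2])*1000,1))
E
python3 - <<'E'
from h import *
for n in ["top","side"]:
    d=np.load(f"pics/{n}0.npz")["d"]; i=viewer.camera_info(n); P=cloud(d,i); z=P[...,2]
    b=z[230:240,330:380] if n=="top" else z[340:380,120:180]; print(n,"bench z",np.nanmedian(b))
    x,y=P[...,0],P[...,1]
    nest=(y>0.02)&(y<0.25)&(x>0.3)&(x<0.7); st=(y<-0.1)&(y>-0.35)&(x>.3)&(x<.62)
    for lo,hi,nm in [(.004,.016,"plate"),(.122,.136,"roof"),(.14,.185,"paddle"),(.085,.121,"stub?")]: rect(P,nest&(z>lo)&(z<hi),"nest "+nm)
    for lo,hi,nm in [(.006,.02,"plate"),(.155,.174,"arm"),(.174,.2,"car")]: rect(P,st&(z>lo)&(z<hi),"stand "+nm)
E
```

```text
top bench z -0.0006378915514113626
nest plate px [280. 194.] n 751 c [616.3 144.4] size [111.5 100.9] ang 85.8 z 8.1
nest plate px [282. 230.] n 227 c [519.9 154.7] size [109.   78.2] ang 84.7 z 8.2
nest plate px [309. 273.] n 165 c [366.3  48.5] size [ 34.4 117. ] ang 66.6 z 7.3
nest roof px [264. 215.] n 260 c [547.  177.2] size [34.7 73.5] ang 83.4 z 131.5
nest roof px [281. 217.] n 277 c [540.7 127.4] size [33.9 74.4] ang 84.3 z 131.2
nest paddle px [269. 229.] n 50 c [508.5 155.9] size [43.5 12. ] ang 83.3 z 173.0
nest stub? px [287. 218.] n 30 c [538.7 110.9] size [ 0.7 73.5] ang 83.4 z 101.0
nest stub? px [272. 217.] n 13 c [543.6 156.2] size [12.6 14.9] ang 26.3 z 118.7
stand plate px [426. 194.] n 15 c [ 618.1 -337.6] size [24.   3.6] ang 89.8 z 10.0
stand plate px [372. 214.] n 681 c [ 556.9 -164.1] size [ 71.7 124.7] ang 84.1 z 11.1
stand plate px [392. 220.] n 158 c [ 538.7 -226.6] size [21.3 99.8] ang 83.3 z 11.2
stand arm px [390. 201.] n 45 c [ 585.3 -191.6] size [42.  26.7] ang 65.0 z 172.9
stand arm px [386. 220.] n 161 c [ 529.8 -179.3] size [18.9 97.4] ang 87.4 z 1
[... 402 characters left out ...]
0.6 124.6] size [36.5 39. ] ang 84.6 z 132.3
nest roof px [291. 232.] n 293 c [542.3 172.8] size [45.8 87.7] ang 84.6 z 131.8
nest roof px [317. 227.] n 29 c [508. 121.] size [11.7 22.5] ang 31.3 z 131.9
nest paddle px [308. 225.] n 165 c [509.  156.2] size [45. 13.] ang 86.3 z 161.4
nest stub? px [297. 241.] n 352 c [545.  152.6] size [86.6 78.6] ang 83.4 z 102.0
stand plate px [364. 207.] n 704 c [ 555.5 -183. ] size [116.  127.1] ang 83.9 z 12.0
stand arm px [367. 166.] n 202 c [ 549.2 -188.3] size [136.9  49.5] ang 2.8 z 168.7
stand car px [358. 158.] n 97 c [ 590.2 -186.6] size [49.6 44.6] ang 85.0 z 176.2
stand car px [385. 170.] n 18 c [ 485.8 -174.1] size [14.3  9.5] ang 67.9 z 180.7
```

>>> {"method": "jog_arm", "body": {
  "targets": [
    [[0.5, 1, 0.6], -0.5, 0],
    [[0.5, 1, 0.6], -0.5, 0],
    [[0.5, 1, 0.6], -0.5, 0],
    [[0.5, 1, 0.6], -0.5, 0],
    [[0.5, 1, 0.4], -0.5, 0],
    [[0.5, 1, 0], -0.5, 0],
    [[0.5, 1, 0], -0.4, 0],
    [[0.5, 1, 0], 0, 0],
    [[0.5, 1, 0], 0, 0],
    [[0.5, 1, 0], 0, 0],
    [[0.5, 1, 0], 0, 0],
    [[0.5, 1, 0], 0, 0],
    [[0.5, 1, 0], 0, 0],
    [[0.5, 1, 0], 0, 0],
    [[0.5, 1, 0], 0, 0],
    [[0.5, 1, 0], 0, 0],
    [[0.5, 1, 0], 0, 0],
    [[0.5, 1, 0], 0, 0],
    [[0.5, 1, 0], 0, 0],
    [[0.5, 1, 0], 0, 0]
  ],
  "grip_force": 20
}}

```text
time: 2.65
tool_pos: [0.4555, 0.0148, 0.3054]
ee_rot: [-179.7, 0.0, -7.3]
wrist_force: [0.2, 0.1, 0.0]
gripper_width: 0.004
```

>>> {"method": "jog_arm", "body": {
  "targets": [
    [[0.1, 0.9, 0], 0.15, 0],
    [[0.1, 0.9, 0], 0, 0],
    [[0.1, 0.9, 0], 0, 0],
    [[0.1, 0.9, 0], 0, 0],
    [[0.1, 0.9, 0], 0, 0],
    [[0, 0.2, 0], 0, 0],
    [[0, 0, 0], 0, 0]
  ]
}}

```text
time: 3.52
tool_pos: [0.47, 0.1618, 0.304]
ee_rot: [-179.8, 0.2, -6.2]
wrist_force: [-1.1, -0.5, 0.0]
gripper_width: 0.004
```

Run:
```python
from h import *
s=robot.state(); print(s["tool_pos"],s["ee_rot"])
im,d,i=cam("wrist"); cv2.imwrite("pics/w1.png",im); np.savez("pics/w1.npz",im=im,d=d)
P=cloud(d,i); z=P[...,2];x,y=P[...,0],P[...,1]
nest=(y>0.02)&(y<0.25)&(x>0.4)&(x<0.7)
for lo,hi,nm in [(.004,.02,"plate"),(.122,.136,"roof"),(.14,.185,"paddle"),(.085,.121,"stub?")]: rect(P,nest&(z>lo)&(z<hi),"nest "+nm)
```

```text
[0.47004437 0.16178191 0.30395401] [-1.79797002e+02  1.54446557e-01 -6.18665301e+00]
nest plate px [323.  57.] n 4146 c [616.3 143.6] size [110.  100.6] ang 83.7 z 8.7
nest plate px [295. 154.] n 158 c [495.7 195.1] size [34.7 14.7] ang 83.6 z 9.2
nest plate px [349. 154.] n 131 c [486.7 119.4] size [33.1 13.1] ang 83.7 z 8.9
nest plate px [408. 194.] n 97 c [413.7  27. ] size [12.9 27.8] ang 87.0 z 7.2
nest roof px [300. 112.] n 2020 c [548.4 171.8] size [43.3 73.8] ang 84.0 z 132.6
nest roof px [346. 112.] n 2032 c [542.8 126.8] size [34.  74.9] ang 83.8 z 132.5
nest paddle px [322. 151.] n 475 c [510.7 156. ] size [43.2 12.1] ang 83.9 z 173.9
nest stub? px [322. 117.] n 108 c [543.1 152.1] size [15.  12.3] ang 83.8 z 120.2
```

View pics/w1.png

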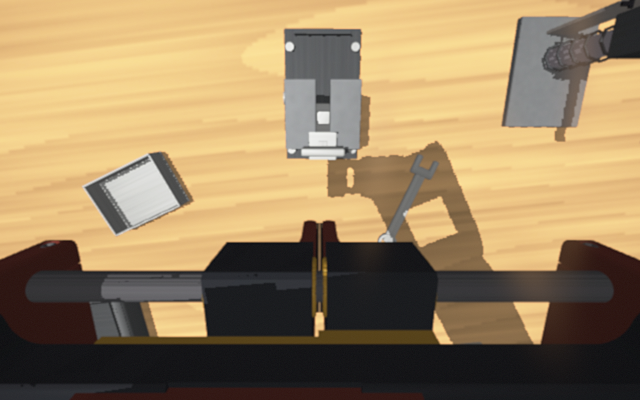

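The wrist view shows the nest square ahead (paddle at (322,151), stub at (322,117)) and agrees with the top view within 2 mm. Next I go down behind the paddle.

>>> {"method": "jog_arm", "body": {
  "targets": [
    [[0, -0.04, -0.9], 0, 0],
    [[0, 0, -0.9], 0, 0],
    [[0, 0, -0.9], 0, 0],
    [[0, 0, -0.9], 0, 0],
    [[0, 0, -0.9], 0, 0],
    [[0, 0, -0.5], 0, 0],
    [[0, 0, 0], 0, 0],
    [[0.4, -0.04, 0], 0, 0],
    [[0, 0, 0], 0, 0]
  ]
}}

```text
time: 4.7
tool_pos: [0.4849, 0.1527, 0.1532]
ee_rot: [-179.7, -0.2, -6.6]
wrist_force: [-0.6, 0.6, 0.4]
gripper_width: 0.002
```

>>> {"method": "jog_arm", "body": {
  "targets": [
    [[0, 0.18, -0.05], 0, 0],
    [[0, 0, 0], 0, 0],
    [[0.15, 0, 0], 0.05, 0],
    [[0.15, -0.02, 0], 0, 0],
    [[0.15, -0.02, 0], 0, 0],
    [[0.15, -0.02, 0], 0, 0]
  ]
}}

```text
time: 5.45
tool_pos: [0.4991, 0.1576, 0.1526]
ee_rot: [-179.7, 0.4, -6.3]
wrist_force: [-23.0, 6.4, 19.1]
gripper_width: 0.009
```

Run:
```python
from h import *
s=robot.state(); print(s["tool_pos"],s["wrist_force"],s["ft_torque"])
im,d,i=cam("side"); cv2.imwrite("pics/s2.png",cv2.resize(im[170:310,220:380],None,fx=4,fy=4,interpolation=cv2.INTER_CUBIC))
s=robot.state(); print(s["tool_pos"],s["wrist_force"],s["ft_torque"])
im,d,i=cam("wrist"); cv2.imwrite("pics/w2.png",im)
```

```text
[0.49906333 0.15759193 0.15257987] [-23.01938136   6.44122599  19.08505118] [ 1.13907274  3.53043318 -0.00555056]
[0.49898231 0.15758875 0.15255801] [-15.93714085   4.89577593  14.31769882] [0.81697422 2.42699241 0.05919094]
```

View pics/s2.png

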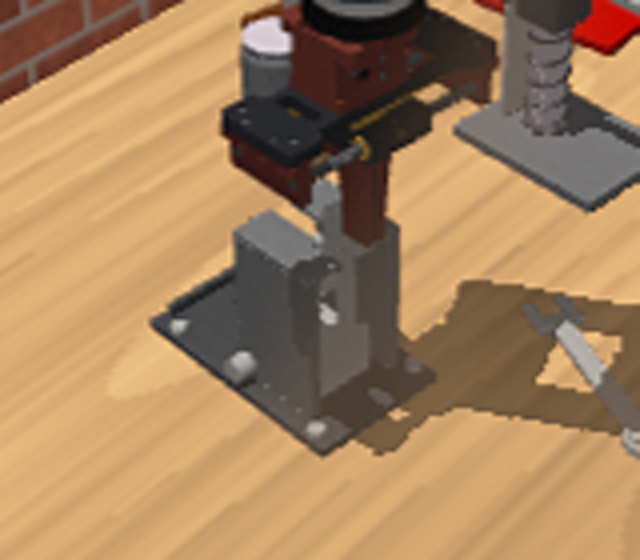

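View pics/w2.png

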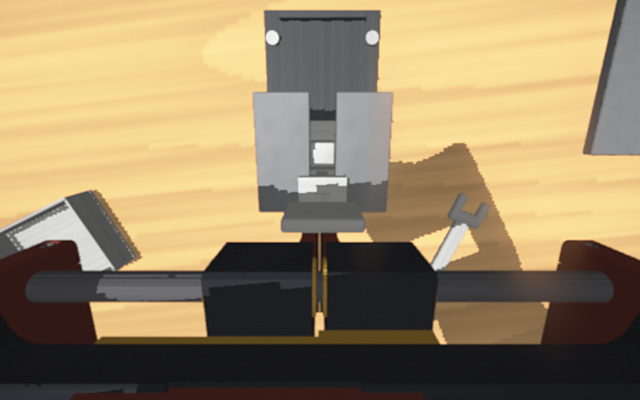

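Clean contact on the paddle (wrist pixel (322,222)), held at the detent. I'll keep pushing.

>>> {"method": "jog_arm", "body": {
  "targets": [
    [[0.2, -0.02, 0.02], 0, 0],
    [[0.2, -0.02, 0.02], 0, 0],
    [[0.2, -0.02, 0.02], 0, 0],
    [[0.2, -0.02, 0], 0, 0],
    [[0.2, -0.02, 0], 0, 0]
  ]
}}

```text
time: 6.18
tool_pos: [0.4982, 0.1576, 0.1532]
ee_rot: [179.9, 4.2, -6.5]
wrist_force: [-24.9, 6.7, 22.3]
gripper_width: 0.0
```

>>> {"method": "jog_arm", "body": {
  "targets": [
    [[-0.3, 0.03, 0], 0, 0],
    [[-0.3, 0.03, 0], 0, 0],
    [[0, 0, 0], 0, 0],
    [[0, 0, 0], 0, 0]
  ]
}}

```text
time: 6.68
tool_pos: [0.48, 0.1594, 0.1532]
ee_rot: [179.9, 4.1, -6.5]
wrist_force: [0.2, -0.8, -1.1]
gripper_width: 0.007
```

>>> {"method": "jog_arm", "body": {
  "targets": [
    [[0.2, -0.02, -0.3], 0, 0],
    [[0.2, -0.02, 0], 0, 0],
    [[0, 0, 0], 0, 0],
    [[0.3, -0.03, 0.15], 0, 0],
    [[0.3, -0.03, 0.1], 0, 0]
  ]
}}

```text
time: 7.3
tool_pos: [0.5034, 0.1554, 0.1474]
ee_rot: [179.7, 5.2, -6.6]
wrist_force: [-7.4, 2.1, -5.5]
gripper_width: 0.004
```

>>> {"method": "jog_arm", "body": {
  "targets": [
    [[0.3, -0.03, 0.05], 0, 0],
    [[0.3, -0.03, 0.05], 0, 0],
    [[0.3, -0.03, 0.05], 0, 0]
  ]
}}

```text
time: 7.68
tool_pos: [0.5218, 0.1529, 0.1481]
ee_rot: [179.5, 6.5, -6.6]
wrist_force: [-8.3, 3.6, -5.0]
gripper_width: 0.007
```

Run:
```python
from h import *
s=robot.state(); print(s["tool_pos"],s["wrist_force"],s["ft_torque"])
im,d,i=cam("wrist"); cv2.imwrite("pics/w3.png",im)
```

```text
[0.52177565 0.15294763 0.14811369] [-8.3039885   3.60101786 -5.01655163] [ 0.66474025  1.23537917 -0.01609338]
```

View pics/w3.png

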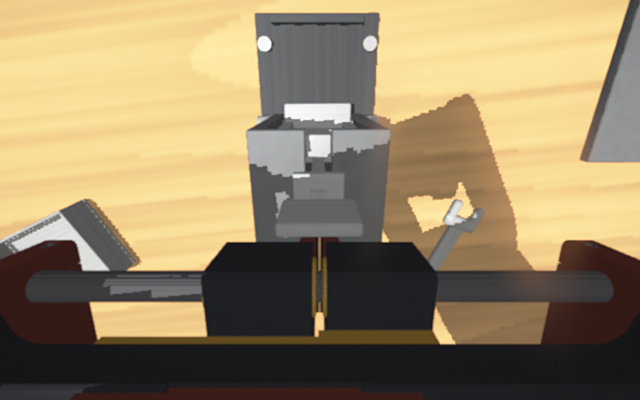

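>>> {"method": "jog_arm", "body": {
  "targets": [
    [[0.4, -0.04, 0.04], 0, 0],
    [[0.4, -0.04, 0.04], 0, 0],
    [[0.4, -0.04, 0.04], 0, 0],
    [[0.3, -0.03, 0.04], 0, 0]
  ]
}}

```text
time: 8.22
tool_pos: [0.5551, 0.149, 0.1487]
ee_rot: [179.2, 8.3, -6.7]
wrist_force: [-8.7, 2.9, -3.1]
gripper_width: 0.003
```

Run:
```python
from h import *
s=robot.state(); print(s["tool_pos"],s["wrist_force"],s["ft_torque"])
im,d,i=cam("wrist"); cv2.imwrite("pics/w4.png",im)
im,d,i=cam("side"); cv2.imwrite("pics/s4.png",cv2.resize(im[170:310,220:380],None,fx=4,fy=4,interpolation=cv2.INTER_CUBIC))
```

```text
[0.55508679 0.1490492  0.1487079 ] [-8.67534419  2.90236652 -3.09323124] [ 0.49318809  1.28720102 -0.00588954]
```

View pics/w4.png

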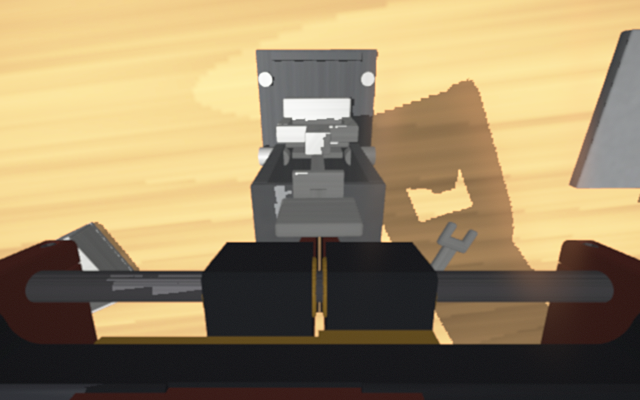

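View pics/s4.png

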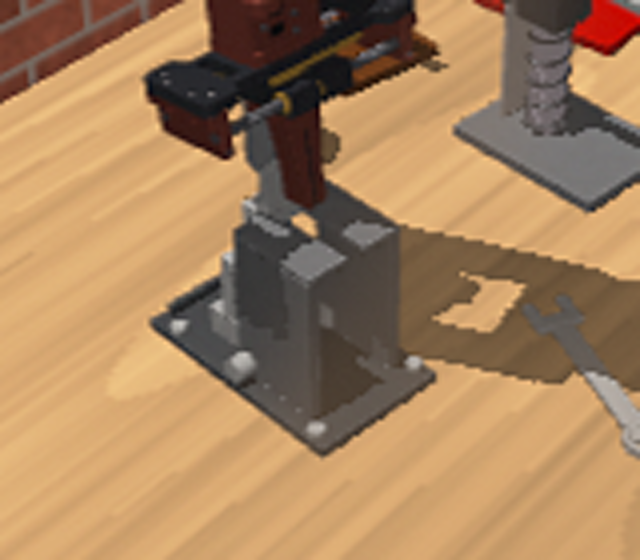

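>>> {"method": "jog_arm", "body": {
  "targets": [
    [[0.4, -0.04, 0.04], 0, 0],
    [[0.3, -0.03, 0.04], 0, 0]
  ]
}}

```text
time: 8.57
tool_pos: [0.5647, 0.1477, 0.1489]
ee_rot: [179.0, 9.9, -6.7]
wrist_force: [-35.8, 8.7, 15.7]
gripper_width: 0.003
```

Run:
```python
from h import *
s=robot.state(); print(s["tool_pos"],s["wrist_force"],s["ft_torque"])
im,d,i=cam("wrist"); cv2.imwrite("pics/w5.png",im)
P=cloud(d,i); z=P[...,2];x,y=P[...,0],P[...,1]
nest=(y>0.02)&(y<0.25)&(x>0.4)&(x<0.7)
for lo,hi,nm in [(.112,.125,"stub"),(.122,.136,"roof"),(.14,.185,"paddle"),(.084,.09,"bar")]: rect(P,nest&(z>lo)&(z<hi),"nest "+nm)
```

```text
[0.56473666 0.14774591 0.1489077 ] [-35.78973506   8.67353425  15.72914925] [ 1.40884423  6.08294647 -0.14886674]
nest stub px [317. 141.] n 637 c [615.7 143.8] size [15.8 14.1] ang 83.6 z 120.5
nest stub px [264. 191.] n 127 c [586.6 183. ] size [10.6  4.6] ang 56.7 z 118.5
nest stub px [371. 190.] n 128 c [578.4 112.1] size [ 4.6 10.9] ang 20.4 z 118.1
nest roof px [316. 170.] n 66 c [602.4 145.2] size [29.6  0.8] ang 83.8 z 134.7
nest roof px [369. 216.] n 1221 c [564.6 121.1] size [28.3 32.7] ang 82.6 z 132.5
nest roof px [267. 217.] n 1256 c [570.8 176.1] size [30.1 32. ] ang 83.5 z 132.6
nest paddle px [318. 219.] n 3665 c [584.9 147.3] size [44.1 15.7] ang 83.1 z 168.2
nest bar px [290. 131.] n 496 c [617.6 162.6] size [22.4 12.6] ang 84.8 z 86.6
nest bar px [344. 131.] n 480 c [613.6 125. ] size [21.9 11.8] ang 83.5 z 86.6
nest bar px [317. 163.] n 33 c [592.4 146.6] size [9.1 0.6] ang 85.3 z 86.8
nest bar px [365. 175.] n 39 c [578.6 111.6] size [ 4.  10.4] ang 13.0 z 87.1
nest bar px [272. 180.] n 58 c [580.1 181.3] size [19.3  7.7] ang 22.4 z 86.8
nest bar px [358. 188.] n 18 c [568.7 116.9] size [ 0.3 12.2] ang 83.4 z 87.4
```

Stub at (317,141) px → (615.7,143.8) mm, top at 120.5 mm: it is upright and fully out, and the slide is on its stop. I'll back off.

>>> {"method": "jog_arm", "body": {
  "targets": [
    [[-0.4, 0.04, 0], 0, 0],
    [[-0.5, 0.05, 0], 0, 0],
    [[-0.5, 0.05, 0], 0, 0],
    [[-0.5, 0.05, 0], 0, 0],
    [[-0.5, 0.05, 0], 0, 0],
    [[-0.5, 0.05, 0], 0, 0],
    [[-0.5, 0.05, 0], 0, 0],
    [[-0.5, 0.05, 0], 0, 0],
    [[0, 0, 0], 0, 0],
    [[0, 0, 0], 0, 0]
  ]
}}

```text
time: 9.88
tool_pos: [0.441, 0.1608, 0.1502]
ee_rot: [179.1, 9.9, -6.7]
wrist_force: [-0.4, -0.2, -0.3]
gripper_width: 0.008
```

Run:
```python
from h import *
s=robot.state(); print(s["tool_pos"],s["wrist_force"],s["ft_torque"])
im,d,i=cam("wrist"); cv2.imwrite("pics/w6.png",im)
P=cloud(d,i); z=P[...,2];x,y=P[...,0],P[...,1]
nest=(y>0.02)&(y<0.25)&(x>0.4)&(x<0.7)
for lo,hi,nm in [(.112,.125,"stub"),(.14,.185,"paddle"),(.084,.09,"bar")]: rect(P,nest&(z>lo)&(z<hi),"nest "+nm)
```

```text
[0.44097104 0.16078319 0.15016578] [-0.40629603 -0.1877809  -0.30851414] [-0.00102622 -0.03742027 -0.01427739]
nest paddle px [316. 125.] n 2921 c [511.1 155.4] size [44.  13.1] ang 82.7 z 173.7
nest paddle px [320. 233.] n 777 c [454.9 160.9] size [19.   8.6] ang 81.7 z 168.3
```

View pics/w6.png

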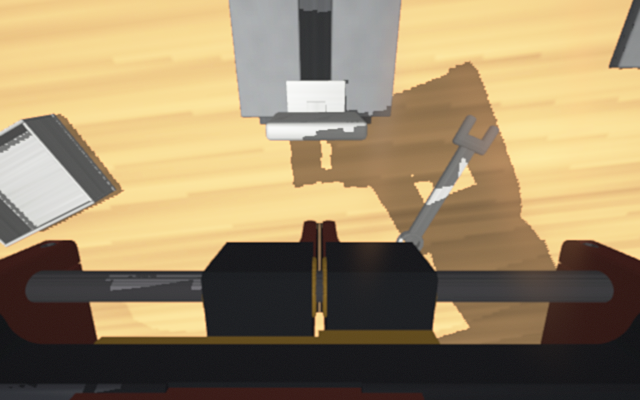

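>>> {"method": "jog_arm", "body": {
  "targets": [
    [[0, 0, 0.9], 0, 0.5],
    [[0, 0, 0.9], 0, 1],
    [[0.3, -0.03, 0.9], 0, 1],
    [[0.8, -0.08, 0.6], 0, 1],
    [[0.9, -0.09, 0], 0, 1],
    [[0.9, -0.09, 0], 0, 1],
    [[0.9, -0.09, 0], 0, 1],
    [[0.9, -0.09, 0], 0, 1],
    [[0.6, -0.06, 0], 0, 1],
    [[0, 0, 0], 0, 1],
    [[0, 0, 0], 0, 1]
  ]
}}

```text
time: 11.3
tool_pos: [0.6088, 0.143, 0.2515]
ee_rot: [179.1, 9.9, -6.8]
wrist_force: [-1.3, 0.2, -0.2]
gripper_width: 1.005
```

```bash
cat > w.py <<'E'
from h import *
import sys
s=robot.state(); print(s["tool_pos"],s["ee_rot"],s["wrist_force"],s["gripper_width"])
im,d,i=cam("wrist"); cv2.imwrite(sys.argv[1],im)
P=cloud(d,i); z=P[...,2];x,y=P[...,0],P[...,1]
nest=(y>0.02)&(y<0.25)&(x>0.4)&(x<0.7)
for lo,hi,nm in [(.112,.125,"stub"),(.084,.09,"bar")]: rect(P,nest&(z>lo)&(z<hi),"nest "+nm)
E
python3 w.py pics/w7.png
```

```text
[0.60881443 0.14303076 0.25152072] [179.06835336   9.85916328  -6.82478407] [-1.26391888  0.17831247 -0.16099108] 1.0050129391397227
nest stub px [317. 162.] n 246 c [615.7 144.3] size [15.2 14. ] ang 82.9 z 120.5
nest stub px [352. 192.] n 52 c [578.2 111.8] size [ 4.4 10.8] ang 17.5 z 119.0
nest stub px [283. 193.] n 47 c [586.8 183.7] size [10.1  3.5] ang 66.6 z 117.7
nest stub px [318. 244.] n 27 c [517.6 154.5] size [9.2 2.1] ang 86.0 z 115.2
nest bar px [299. 154.] n 216 c [617.6 162.3] size [22.1 12.5] ang 82.0 z 86.8
nest bar px [334. 153.] n 212 c [614.3 128.4] size [28.4 11.9] ang 81.2 z 86.6
nest bar px [285. 182.] n 19 c [587.  184.2] size [9.2 1. ] ang 84.7 z 86.7
nest bar px [349. 181.] n 17 c [578.8 111. ] size [9.3 1.3] ang 88.6 z 88.6
nest bar px [318. 231.] n 19 c [517.2 154.7] size [8.8 1.1] ang 82.1 z 87.0
```

View pics/w7.png

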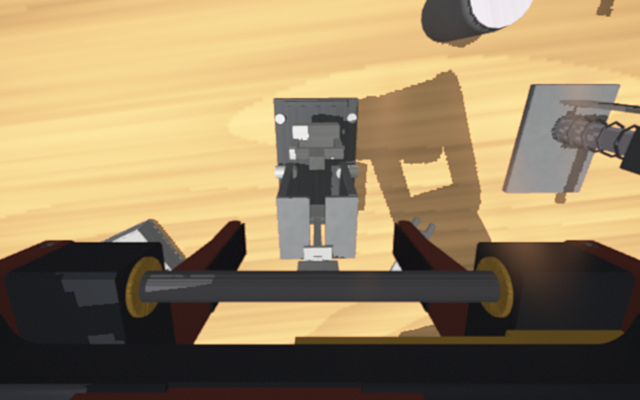

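>>> {"method": "jog_arm", "body": {
  "targets": [
    [[0.1, 0.05, -0.8], 0, 0.5],
    [[0, 0, -0.8], 0, 0.5],
    [[0, 0, -0.8], 0, 0.5],
    [[0, 0, -0.8], 0, 0.5],
    [[0, 0, -0.7], 0, 0.5],
    [[0, 0, -0.4], 0, 0.5],
    [[0, 0, 0], 0, 0.5],
    [[0, 0, 0], 0, 0.5]
  ]
}}

```text
time: 12.35
tool_pos: [0.6092, 0.1458, 0.1217]
ee_rot: [179.1, 9.7, -6.7]
wrist_force: [0.9, 0.3, 0.7]
gripper_width: 0.498
```

>>> {"method": "jog_arm", "body": {
  "targets": [
    [[0.1, -0.03, -0.4], 0, 0.5],
    [[0.05, -0.02, -0.4], 0, 0.5],
    [[0, 0, -0.2], 0, 0.5],
    [[0, 0, 0], 0, 0.5]
  ]
}}

```text
time: 12.85
tool_pos: [0.6148, 0.1442, 0.0907]
ee_rot: [179.2, 9.6, -6.7]
wrist_force: [-0.1, -0.6, 0.0]
gripper_width: 0.5
```

```bash
python3 w.py pics/w8.png
```

```text
[0.61482923 0.14423415 0.09067979] [179.17481439   9.56286682  -6.69939874] [-0.05932597 -0.56217031  0.01434818] 0.5000452413645007
nest stub px [269. 247.] n 340 c [625.6 167.9] size [24.2  8.3] ang 18.2 z 119.0
nest stub px [369. 246.] n 337 c [620.1 122. ] size [ 8.7 25. ] ang 59.7 z 118.9
nest stub px [323. 259.] n 742 c [618.5 143.6] size [16.1 10.1] ang 82.0 z 120.1
nest stub px [265. 320.] n 90 c [579.1 180.4] size [ 1.6 17.3] ang 86.2 z 118.6
nest bar px [318. 231.] n 938 c [616.2 145.4] size [45.7 14.8] ang 80.5 z 86.6
nest bar px [276. 315.] n 39 c [554. 183.] size [ 0.3 22.3] ang 83.2 z 86.9
nest bar px [368. 314.] n 45 c [546.6 119.4] size [ 0.4 25. ] ang 83.4 z 87.1
```

View pics/w8.png

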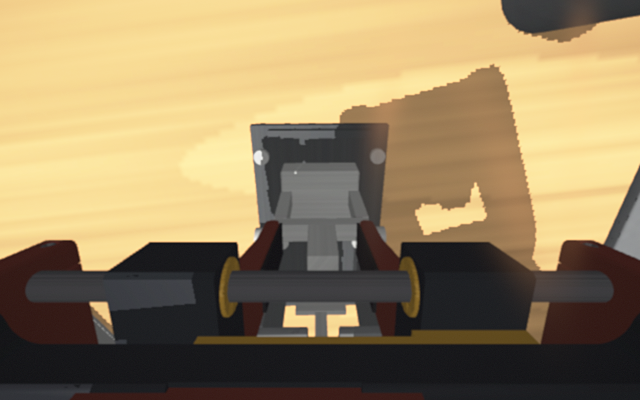

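The stub is centred between the fingers (323,259), so I'll close.

>>> {"method": "jog_arm", "body": {
  "targets": [
    [[-0.07, 0, 0], 0, 0.4],
    [[0, 0, 0], 0, 0.3],
    [[0, 0, 0], 0, 0.2],
    [[0, 0, 0], 0, 0.1],
    [[0, 0, 0], 0, 0],
    [[0, 0, 0], 0, 0],
    [[0, 0, 0], 0, 0],
    [[0, 0, 0], 0, 0]
  ],
  "grip_force": 35
}}

```text
time: 13.9
tool_pos: [0.6131, 0.1442, 0.0918]
ee_rot: [179.2, 9.5, -6.7]
wrist_force: [-0.9, -0.4, -0.7]
gripper_width: 0.18
```

>>> {"method": "jog_arm", "body": {
  "targets": [
    [[0, 0, 0.15], 0, 0],
    [[0, 0, 0.3], 0, 0],
    [[0, 0, 0.5], 0, 0],
    [[0, 0, 0.6], 0, 0],
    [[0, 0, 0.6], 0, 0],
    [[0, 0, 0.6], 0, 0],
    [[0, 0, 0.6], 0, 0],
    [[0, 0, 0.6], 0, 0],
    [[0, 0, 0.4], 0, 0],
    [[0, 0, 0.2], 0, 0],
    [[0, 0, 0], 0, 0]
  ]
}}

```text
time: 15.28
tool_pos: [0.6123, 0.1443, 0.2385]
ee_rot: [179.2, 9.4, -6.7]
wrist_force: [0.4, 0.3, -4.7]
gripper_width: 0.178
```

Run:
```python
from h import *
s=robot.state(); print(s["tool_pos"],s["ee_rot"],s["wrist_force"],s["gripper_width"])
im,d,i=cam("side"); cv2.imwrite("pics/s9.png",cv2.resize(im[130:310,220:420],None,fx=3.3,fy=3.3,interpolation=cv2.INTER_CUBIC))
```

```text
[0.61233877 0.14426241 0.2385159 ] [179.21266443   9.43536151  -6.68686017] [ 0.41468242  0.32326659 -4.7328455 ] 0.17802553489803832
```

View pics/s9.png

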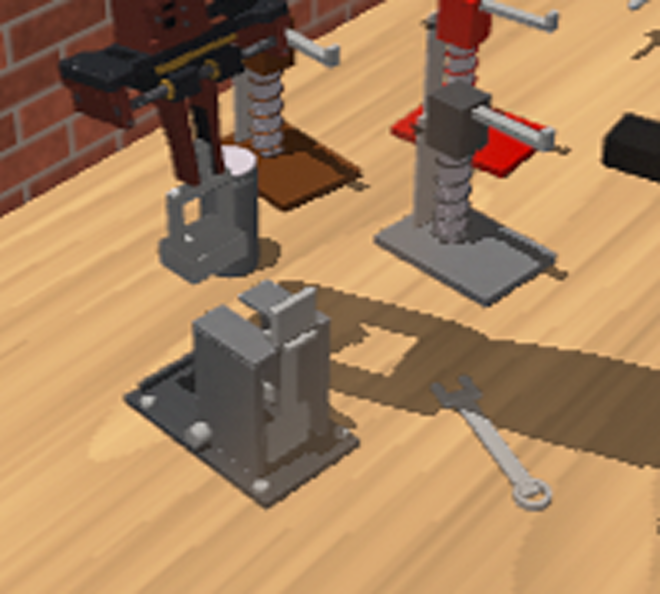

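>>> {"method": "jog_arm", "body": {
  "targets": [
    [[-0.15, -0.25, 0], 0, 0],
    [[-0.3, -0.5, 0], 0, 0],
    [[-0.42, -0.7, 0], 0, 0],
    [[-0.48, -0.8, 0], 0, 0],
    [[-0.48, -0.8, 0], 0, 0],
    [[-0.48, -0.8, 0], 0, 0],
    [[-0.48, -0.8, 0], 0, 0],
    [[-0.48, -0.8, 0], 0, 0],
    [[-0.48, -0.8, 0], 0, 0],
    [[-0.48, -0.8, 0], 0, 0],
    [[-0.48, -0.8, 0], 0, 0],
    [[-0.48, -0.8, 0], 0, 0],
    [[-0.42, -0.7, 0], 0, 0],
    [[-0.3, -0.4, 0], 0, 0],
    [[-0.15, -0.2, 0], 0, 0],
    [[0, 0, 0], 0, 0],
    [[0, 0, 0], 0, 0]
  ]
}}

```text
time: 17.45
tool_pos: [0.409, -0.1718, 0.2333]
ee_rot: [179.0, 10.1, -7.0]
wrist_force: [0.3, -0.2, -4.8]
gripper_width: 0.179
```

```bash
cat > m.py <<'E'
from h import *
import sys
s=robot.state(); print(s["tool_pos"],s["ee_rot"],s["wrist_force"],s["gripper_width"])
im,d,i=cam("side"); cv2.imwrite(f"pics/s{sys.argv[1]}.png",cv2.resize(im[110:250,300:500],None,fx=3.5,fy=3.5,interpolation=cv2.INTER_CUBIC)); np.savez(f"pics/s{sys.argv[1]}.npz",im=im,d=d)
im,d,i=cam("wrist"); cv2.imwrite(f"pics/w{sys.argv[1]}.png",im); np.savez(f"pics/w{sys.argv[1]}.npz",im=im,d=d)
E
python3 m.py 10
```

```text
[ 0.40903776 -0.17181343  0.2332999 ] [179.04287626  10.14075661  -7.03237871] [ 0.25068318 -0.19487809 -4.83247558] 0.17875014384055032
```

View pics/s10.png

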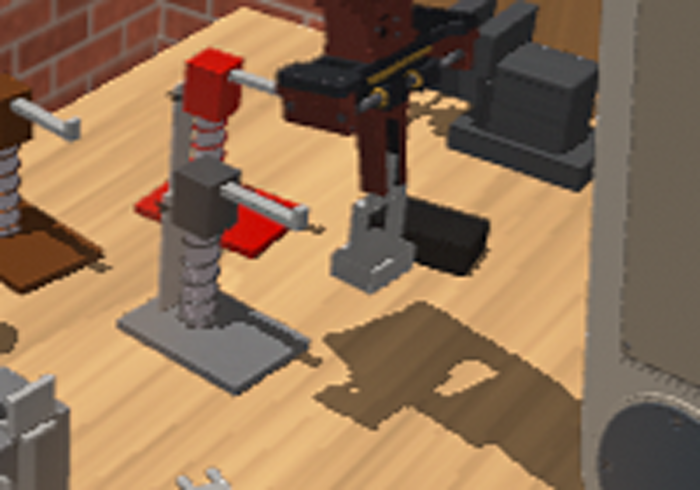

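View pics/w10.png

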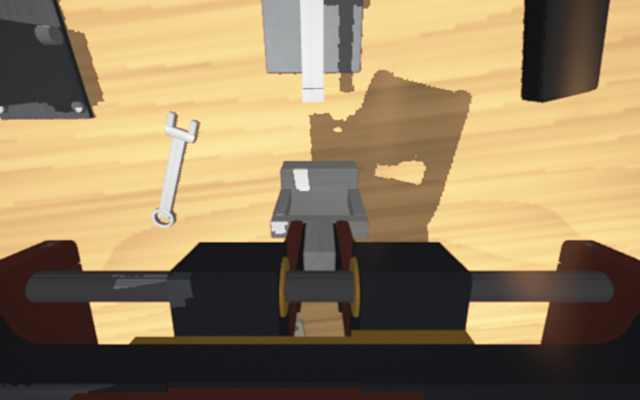

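Eye held upright; the hook arm (312,60) is roughly in line with it (320,190). I'll measure both from the wrist view.

```bash
cat > hk.py <<'E'
from h import *
import sys
d=np.load(f"pics/w{sys.argv[1]}.npz")["d"]; i=viewer.camera_info("wrist"); P=cloud(d,i); z=P[...,2];x,y=P[...,0],P[...,1]
roi=(y>-0.26)&(y<-0.1)&(x>.3)&(x<.62)
for lo,hi,nm in [(.164,.175,"arm"),(.178,.186,"tip"),(.2,.24,"bar"),(.15,.21,"foot?")]:
    rect(P,roi&(z>lo)&(z<hi),nm)
m=roi&(z>.164)&(z<.174)&(x>.47)
q=P[m]; print("arm z",np.median(q[:,2])); print("fit y=a+bx",np.polyfit(q[:,0],q[:,1],1), q[:,0].min(),q[:,0].max())
# vertical profile of held eye column
for u in (310,320,330):
    for v in range(150,250,8): print(u,v,np.round(P[v,u]*1000,0),end=";")
    print()
E
python3 hk.py 10
```

```text
arm px [313.  43.] n 1947 c [ 514.6 -179.6] size [13.9 50.6] ang 83.4 z 170.6
arm px [317. 186.] n 2693 c [ 413.7 -172.1] size [60.1 39. ] ang 83.0 z 174.2
tip px [313.  95.] n 271 c [ 485.8 -176.4] size [13.1  7.6] ang 83.0 z 182.6
tip px [286. 195.] n 59 c [ 415.6 -148.8] size [14.2  7. ] ang 28.3 z 182.9
tip px [353. 194.] n 56 c [ 410.6 -195. ] size [ 6.8 13.5] ang 46.3 z 181.8
bar px [320. 221.] n 1946 c [ 413.9 -171.5] size [60.7 16.9] ang 83.8 z 227.4
foot? px [313.  50.] n 2218 c [ 510.9 -179.2] size [13.9 58.1] ang 83.4 z 170.7
foot? px [319. 188.] n 4210 c [ 413.8 -171.9] size [60.5 39. ] ang 83.0 z 174.5
arm z 0.17060724716651604
fit y=a+bx [-0.10571171 -0.12538324] 0.48871248693227276 0.5404273644626886
310 150 [ 402. -161.    0.];310 158 [ 392. -159.    1.];310 166 [ 434. -167.  168.];310 174 [ 429. -167.  174.];310 182 [ 423. -166.  173.];310 190 [ 417. -165.  175.];310 198 [ 410. -164.  175.];310 206 [ 403. -163.  174.];310 214 [ 396. -162.  174.];310 222 [ 419. -166.  231.];310 230 [ 419. -166.  240.];310 238 [ 419. -166.  248.];310 246 [ 420. -167.  257.];
320 150 [ 401. -174.    0.];320 158 [ 390. -173.    1.];320 166 [ 433. -175.  168.];320 174 [ 429. -174.  176.];320 182 [ 422. -174.  174.];320 190 [ 415. -173.  174.];320 198 [ 409. -172.  175.];320 206 [ 402. -171.  174.];320 214 [ 395. -170.  176.];320 222 [ 419. -172.  231.];320 230 [ 418. -172.  239.];320 238 [ 418. -172.  248.];320 246 [ 419. -172.  256.];
330 150 [ 399. -187.    1.];330 158 [ 388. -186.    0.];330 166 [ 432. -183.  169.];330 174 [ 428. -182.  175.];330 182 [ 421. -181.  174.];330 190 [ 414. -180.  174.];330 198 [ 407. -180.  174.];330 206 [ 400. -179.  174.];330 214 [ 394. -178.  176.];330 222 [ 418. -178.  231.];330 230 [ 418. -178.  240.];330 238 [ 419. -177.  250.];330 246 [ 418. -177.  256.];
```

>>> {"method": "jog_arm", "body": {
  "targets": [
    [[0, 0.03, -0.2], 0.1, 0],
    [[0, 0.03, -0.3], 0.05, 0],
    [[0, 0.03, -0.2], 0, 0],
    [[0, 0, -0.05], 0, 0],
    [[0, 0, 0], 0, 0]
  ]
}}

```text
time: 18.18
tool_pos: [0.4094, -0.1679, 0.2085]
ee_rot: [179.1, 10.2, -5.9]
wrist_force: [0.0, -0.7, -4.6]
gripper_width: 0.178
```

>>> {"method": "jog_arm", "body": {
  "targets": [
    [[0.2, -0.02, 0.02], 0, 0],
    [[0.3, -0.03, 0.02], 0, 0],
    [[0.3, -0.03, 0], 0, 0],
    [[0.3, -0.03, 0], 0, 0],
    [[0.2, -0.02, 0], 0, 0],
    [[0.1, -0.01, 0], 0, 0],
    [[0, 0, 0], 0, 0]
  ]
}}

```text
time: 19.05
tool_pos: [0.4555, -0.1727, 0.2102]
ee_rot: [179.0, 10.1, -5.9]
wrist_force: [-0.6, 0.1, -3.8]
gripper_width: 0.181
```

```bash
python3 m.py 11; python3 hk.py 11 | head -12
```

```text
[ 0.4554949  -0.17273964  0.21021419] [179.04530661  10.11878149  -5.94571514] [-0.61485896  0.14484341 -3.78792457] 0.1808253013484425
arm px [322.  89.] n 3397 c [ 529.5 -182.2] size [43.1 82. ] ang 84.3 z 170.7
arm px [285. 200.] n 93 c [ 461.3 -149.5] size [14.8  6.7] ang 27.0 z 169.5
arm px [354. 200.] n 90 c [ 456.9 -195.9] size [ 7.2 14.5] ang 48.5 z 170.0
tip px [321. 173.] n 318 c [ 485.6 -176.4] size [13.7  8.7] ang 83.5 z 182.5
tip px [282. 206.] n 71 c [ 462.  -146.7] size [7.9 9. ] ang 84.2 z 181.9
tip px [357. 206.] n 73 c [ 458.9 -196.6] size [ 5.5 11.3] ang 38.6 z 182.3
bar px [320. 236.] n 3093 c [ 462.1 -172.3] size [60.  20.9] ang 84.2 z 222.1
foot? px [321. 127.] n 10617 c [ 510.5 -177.6] size [ 60.8 140.9] ang 84.3 z 170.9
arm z 0.17066270329961872
fit y=a+bx [-0.10820709 -0.12402101] 0.4883503078111257 0.5813799205502992
310 150 [ 454. -163.    0.];310 158 [ 444. -162.    0.];310 166 [ 479. -168.  144.];310 174 [ 475. -167.  151.];310 182 [ 469. -167.  153.];310 190 [ 462. -166.  150.];310 198 [ 456. -165.  152.];310 206 [ 449. -164.  152.];310 214 [ 442. -163.  151.];310 222 [ 465. -167.  207.];310 230 [ 465. -167.  217.];310 238 [ 466. -167.  226.];310 246 [ 466. -167.  234.];
320 150 [ 498. -177.  171.];320 158 [ 493. -176.  171.];320 166 [ 490. -176.  178.];320 174 [ 486. -175.  183.];320 182 [ 468. -174.  151.];320 190 [ 462. -174.  151.];320 198 [ 455. -173.  152.];320 206 [ 449. -172.  153.];320 214 [ 441. -171.  152.];320 222 [ 465. -173.  208.];320 230 [ 465. -173.  218.];320 238 [ 465. -173.  225.];320 246 [ 465. -172.  234.];
```

View pics/s11.png

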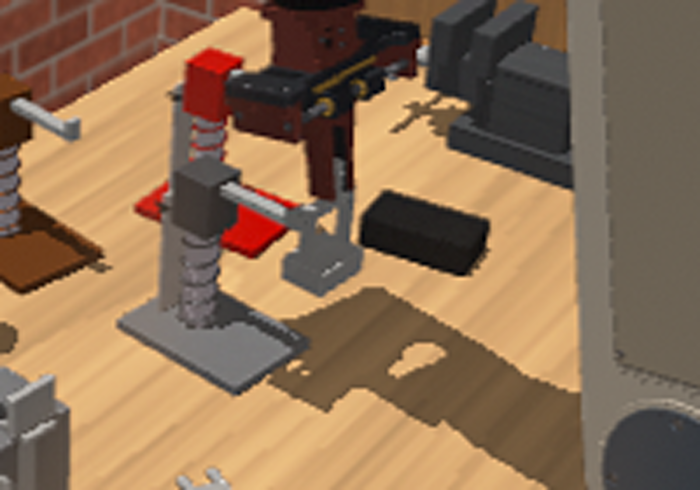

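View pics/w11.png

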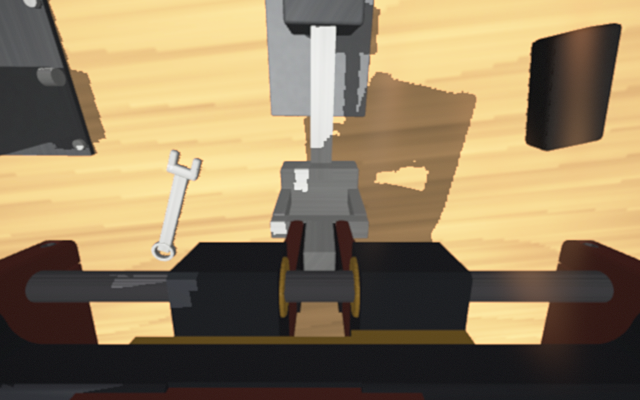

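Tip (321,173) is in line with the eye centre (320,200). There is about 11 mm clearance below the arm and 13 mm above the tip, so I'll thread it on.

>>> {"method": "jog_arm", "body": {
  "targets": [
    [[0.2, -0.02, 0], 0, 0],
    [[0.3, -0.03, 0], 0, 0],
    [[0.3, -0.03, 0], 0, 0],
    [[0.3, -0.03, 0], 0, 0],
    [[0.3, -0.03, 0], 0, 0],
    [[0.3, -0.03, 0], 0, 0],
    [[0.2, -0.02, 0], 0, 0],
    [[0.1, -0.01, 0], 0, 0],
    [[0, 0, 0], 0, 0]
  ]
}}

```text
time: 20.27
tool_pos: [0.5195, -0.1791, 0.21]
ee_rot: [179.0, 10.1, -5.9]
wrist_force: [0.5, 0.7, -4.2]
gripper_width: 0.183
```

```bash
python3 m.py 12; python3 hk.py 12 | head -12
```

```text
[ 0.5195463  -0.17907078  0.20996713] [179.04954326  10.13793818  -5.94700322] [ 0.52771042  0.66487316 -4.19124332] 0.18316771317479724
arm px [322. 177.] n 1464 c [ 542.  -183.2] size [13.5 55.5] ang 83.7 z 170.7
arm px [284. 200.] n 96 c [ 524.2 -153. ] size [ 8.1 12.5] ang 84.6 z 170.1
arm px [354. 200.] n 95 c [ 518.8 -204.6] size [ 8.2 12.9] ang 83.6 z 170.0
tip px [282. 206.] n 70 c [ 528.3 -155.1] size [11.   5.4] ang 42.7 z 182.0
tip px [357. 206.] n 76 c [ 523. -203.] size [ 5.8 11.1] ang 37.9 z 182.2
bar px [319. 237.] n 3128 c [ 526.2 -178.7] size [60.1 21.2] ang 84.5 z 222.6
foot? px [322. 150.] n 10971 c [ 558.6 -182.4] size [ 60.8 108.7] ang 84.2 z 176.2
arm z 0.17066940352863513
fit y=a+bx [-0.08874138 -0.13467588] 0.512802937624971 0.6113546884329991
310 150 [ 522. -170.   13.];310 158 [ 512. -169.   14.];310 166 [ 543. -174.  144.];310 174 [ 539. -174.  151.];310 182 [ 533. -173.  150.];310 190 [ 526. -172.  151.];310 198 [ 519. -171.  150.];310 206 [ 513. -171.  151.];310 214 [ 505. -170.  151.];310 222 [ 529. -173.  208.];310 230 [ 529. -173.  217.];310 238 [ 530. -174.  226.];310 246 [ 529. -174.  233.];
320 150 [ 562. -183.  170.];320 158 [ 557. -183.  171.];320 166 [ 552. -182.  172.];320 174 [ 545. -182.  169.];320 182 [ 540. -181.  170.];320 190 [ 534. -180.  171.];320 198 [ 527. -180.  170.];320 206 [ 521. -179.  170.];320 214 [ 515. -179.  171.];320 222 [ 529. -179.  208.];320 230 [ 529. -179.  217.];320 238 [ 528. -179.  225.];320 246 [ 529. -179.  234.];
330 150 [ 562. -190.  171.];330 158 [ 556. -189.  172.];330 166 [ 551. -189.  171.];330 174 [ 545. -188.  171.];330 182 [ 539. -188.  169.];330 190 [ 533. -187.  170.];330 198 [ 527. -187.  170.];330 206 [ 521. -186.  171.];330 214 [ 514. -186.  170.];330 222 [ 528. -185.  208.];330 230 [ 529. -185.  218.];330 238 [ 528. -184.  226.];330 246 [ 529. -184.  234.];
```

View pics/s12.png

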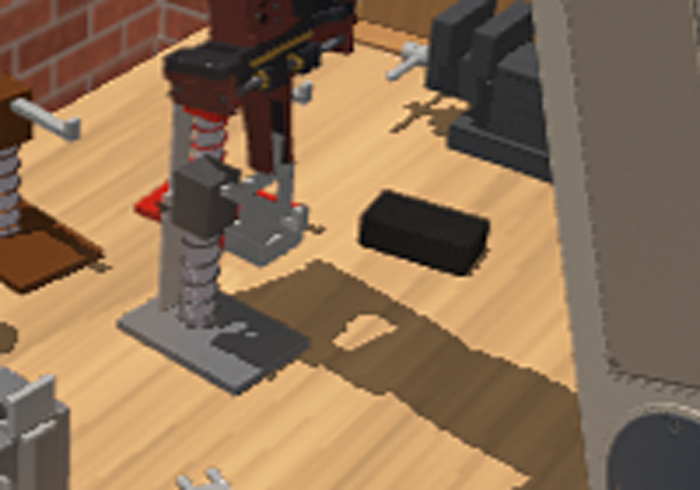

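View pics/w12.png

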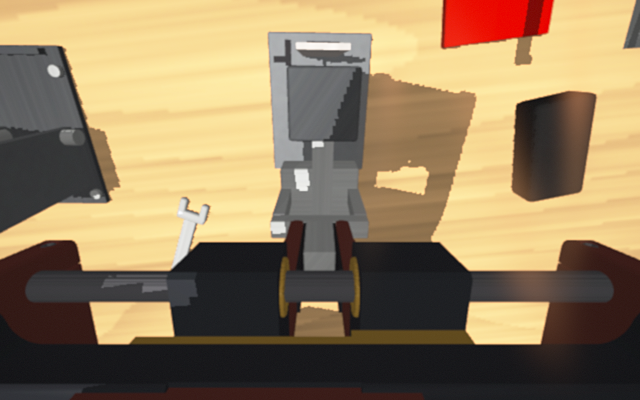

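Run:
```python
from h import *
d=np.load("pics/w12.npz")["d"]; P=cloud(d,viewer.camera_info("wrist"))
for v,u in [(46,322),(100,322),(75,322),(41,300)]: print(v,u,(P[v,u]*1000).round())
```

```text
46 322 [ 625. -191.  142.]
100 322 [ 594. -188.  176.]
75 322 [ 608. -189.  176.]
41 300 [ 639. -173.   10.]
```

>>> {"method": "jog_arm", "body": {
  "targets": [
    [[0, -0.06, -0.15], 0, 0],
    [[0, 0, -0.2], 0, 0],
    [[0, 0, -0.2], 0, 0],
    [[0, 0, -0.15], 0, 0],
    [[0, 0, -0.05], 0, 0],
    [[0, 0, 0], 0, 0]
  ]
}}

```text
time: 21.12
tool_pos: [0.5184, -0.1809, 0.1856]
ee_rot: [179.1, 10.2, -6.0]
wrist_force: [-1.1, 0.5, -4.8]
gripper_width: 0.179
```

>>> {"method": "jog_arm", "body": {
  "targets": [
    [[0, 0, -0.1], 0, 0],
    [[0, 0, -0.1], 0, 0],
    [[0, 0, -0.1], 0, 0],
    [[0, 0, -0.1], 0, 0],
    [[0, 0, -0.1], 0, 0],
    [[0, 0, 0], 0, 0]
  ]
}}

```text
time: 21.88
tool_pos: [0.5186, -0.181, 0.1706]
ee_rot: [179.0, 10.2, -6.0]
wrist_force: [-1.1, 0.5, -1.4]
gripper_width: 0.177
```

>>> {"method": "jog_arm", "body": {
  "targets": [
    [[0, 0, -0.1], 0, 0],
    [[0, 0, -0.1], 0, 0],
    [[0, 0, -0.03], 0, 0],
    [[0, 0, 0], 0, 0],
    [[0, 0, 0], 0, 0]
  ]
}}

```text
time: 22.5
tool_pos: [0.5187, -0.181, 0.1637]
ee_rot: [179.0, 10.2, -6.0]
wrist_force: [-1.4, 0.2, 0.5]
gripper_width: 0.179
```

```bash
python3 m.py 13; python3 hk.py 13 | head -9; sleep 0; python3 -c "
from h import *
print(robot.state()['wrist_force'])"
```

```text
[ 0.51866316 -0.18101931  0.16372087] [179.04352268  10.17127547  -5.97015409] [-1.40803633  0.16002248  0.51015748] 0.17855378478312922
arm px [322. 112.] n 2073 c [ 591.  -188.5] size [22.  22.1] ang 83.4 z 165.6
arm px [320. 227.] n 480 c [ 529.9 -181. ] size [33.5  5.2] ang 84.2 z 169.7
tip px [319. 237.] n 447 c [ 531.  -180.8] size [33.5  6.9] ang 83.8 z 182.1
bar px [ 70. 251.] n 260 c [ 569.2 -109.3] size [12.9  6.9] ang 22.7 z 239.1
bar px [295. 258.] n 330 c [ 533.9 -171.9] size [17.   6.4] ang 21.4 z 210.0
bar px [344. 258.] n 335 c [ 532.1 -189.3] size [ 6.7 16.8] ang 57.6 z 210.1
bar px [295. 314.] n 195 c [ 530.4 -170.9] size [ 1.8 23.2] ang 87.0 z 231.2
bar px [344. 315.] n 191 c [ 528.3 -188.7] size [ 1.5 22.7] ang 84.1 z 231.6
foot? px [321. 106.] n 7139 c [ 590.9 -188.5] size [44.3 44. ] ang 83.9 z 155.1
[-1.87121519  0.47645223 -0.43773874]
```

View pics/s13.png

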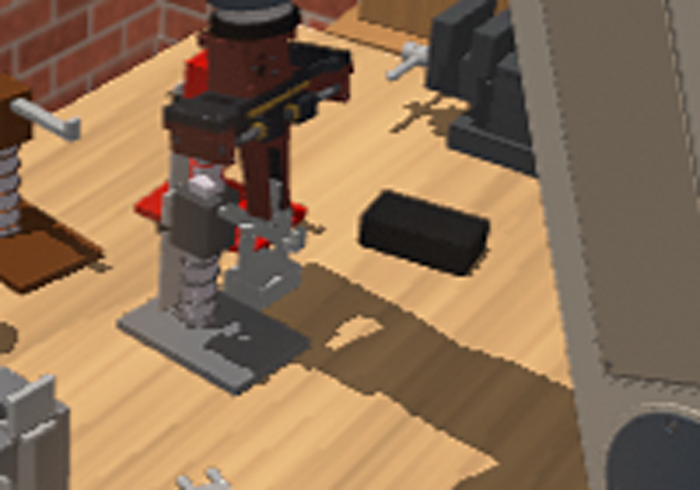

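The hook carries the weight (dip about 22 mm, wrist z force about 0). I'll let go gradually.

>>> {"method": "jog_arm", "body": {
  "targets": [
    [[0, 0, 0], 0, 0.19],
    [[0, 0, 0], 0, 0.21],
    [[0, 0, 0], 0, 0.24],
    [[0, 0, 0], 0, 0.28],
    [[0, 0, 0], 0, 0.34],
    [[0, 0, 0], 0, 0.42],
    [[0, 0, 0], 0, 0.5],
    [[0, 0, 0], 0, 0.5],
    [[0, 0, 0], 0, 0.5],
    [[0, 0, 0], 0, 0.5],
    [[0, 0, 0], 0, 0.5],
    [[0, 0, 0], 0, 0.5]
  ],
  "grip_force": 5
}}

```text
time: 24.1
tool_pos: [0.5199, -0.1814, 0.1641]
ee_rot: [179.0, 10.0, -6.0]
wrist_force: [0.1, -0.7, 1.3]
gripper_width: 0.502
```

```bash
python3 m.py 14
```

```text
[ 0.51986548 -0.18143633  0.16414547] [179.00441488  10.00647215  -5.97120406] [ 0.08500246 -0.73316291  1.28175985] 0.5019366289776273
```

View pics/w14.png

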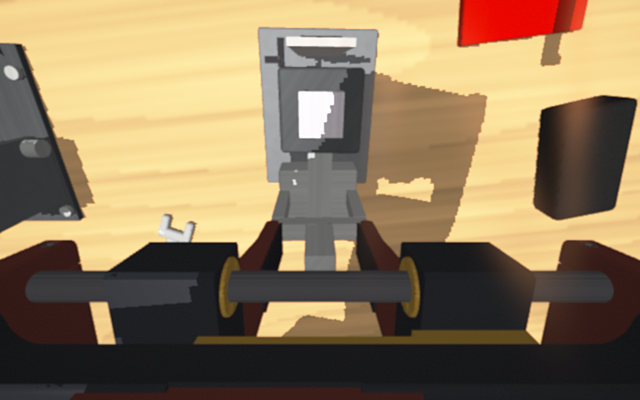

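View pics/s14.png

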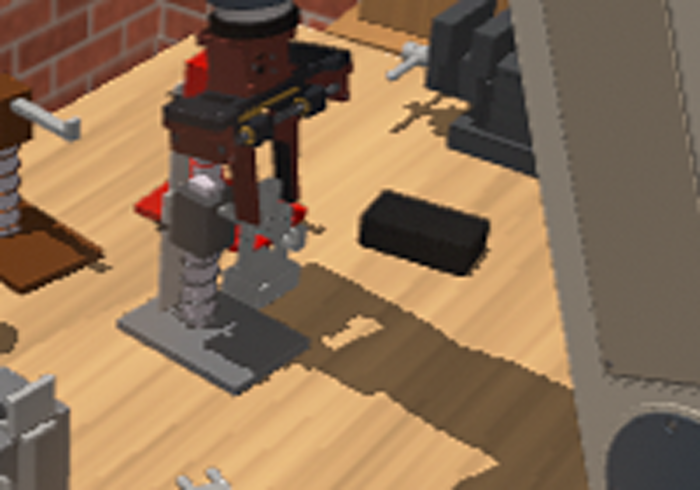

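Released and free on both sides; I withdraw straight up.

>>> {"method": "jog_arm", "body": {
  "targets": [
    [[0, 0, 0.2], 0, 0.5],
    [[0, 0, 0.4], 0, 0.5],
    [[0, 0, 0.6], 0, 0.5],
    [[0, 0, 0.7], 0, 0.5],
    [[0, 0, 0.7], 0, 0.5],
    [[0, 0, 0.7], 0, 0.5],
    [[0, 0, 0.7], 0, 0.5],
    [[-0.4, 0, 0.5], 0, 0.5],
    [[-0.7, 0, 0], 0, 0.5],
    [[-0.7, 0, 0], 0, 0.5],
    [[-0.4, 0, 0], 0, 0.5],
    [[0, 0, 0], 0, 0.5],
    [[0, 0, 0], 0, 0.5],
    [[0, 0, 0], 0, 0.5],
    [[0, 0, 0], 0, 0.5],
    [[0, 0, 0], 0, 0.5],
    [[0, 0, 0], 0, 0.5],
    [[0, 0, 0], 0, 0.5],
    [[0, 0, 0], 0, 0.5]
  ]
}}

```text
time: 26.58
tool_pos: [0.4521, -0.1815, 0.3145]
ee_rot: [178.9, 9.5, -6.0]
wrist_force: [-0.4, -0.3, 0.3]
gripper_width: 0.499
```

```bash
python3 m.py 15; python3 m.py 16
python3 - <<'E'
from h import *
a=np.load("pics/w15.npz")["d"];b=np.load("pics/w16.npz")["d"]; print("depth diff",np.abs(a-b)[100:300,200:440].mean())
for n in ("w16","s16"):
    d=np.load(f"pics/{n}.npz")["d"];P=cloud(d,viewer.camera_info("wrist" if n[0]=="w" else "side")); z=P[...,2];x,y=P[...,0],P[...,1]
    roi=(y>-0.26)&(y<-0.1)&(x>.45)&(x<.62)
    for lo,hi,nm in [(.142,.150,"arm"),(.151,.16,"tip/carr"),(.18,.21,"stub")]: rect(P,roi&(z>lo)&(z<hi),n+nm)
    st=(y>.1)&(y<.2)&(x>.48)&(x<.6); rect(P,st&(z>.14)&(z<.185),n+"paddle")
E
```

```text
[ 0.45206505 -0.18153497  0.31453927] [178.88518352   9.50587693  -5.95340274] [-0.35035753 -0.30282449  0.3142141 ] 0.4993044810526436
[ 0.45201739 -0.18155075  0.31454841] [178.88596965   9.50675425  -5.95775394] [-0.65714607 -0.66649022 -0.09536984] 0.49859918432003436
depth diff 0.00411093
w16arm px [296.  43.] n 13 c [ 570.4 -172.6] size [11.8  0.1] ang 83.8 z 144.3
w16arm px [309.  51.] n 83 c [ 561.3 -184.9] size [12.6 14.8] ang 83.2 z 149.5
w16arm px [309.  64.] n 67 c [ 550.9 -183.8] size [ 9.1 18.2] ang 22.5 z 149.5
w16arm px [311.  79.] n 122 c [ 538.1 -182.2] size [13.1 21.4] ang 83.8 z 149.5
w16arm px [305.  75.] n 20 c [ 540.5 -178. ] size [4.  6.5] ang 83.3 z 149.3
w16arm px [310. 116.] n 62 c [ 500.5 -176.3] size [16.6 11.5] ang 53.0 z 149.6
w16arm px [312. 110.] n 14 c [ 507.5 -181.1] size [7.4 3.7] ang 39.2 z 149.3
w16arm px [305. 124.] n 12 c [ 492.7 -172.2] size [2.1 5.4] ang 83.1 z 149.7
w16tip/carr px [310.  25.] n 1329 c [ 585.5 -188. ] size [44.2 34.2] ang 84.2 z 155.9
w16tip/carr px [290.  96.] n 149 c [ 522.7 -161.3] size [20.9 12. ] ang 83.8 z 159.4
w16tip/
[... 192 characters left out ...]
[ 521.2 -180. ] size [15.4 13.3] ang 84.7 z 193.9
w16paddle px [ 11. 141.] n 364 c [508.5 145.7] size [27.5 22.3] ang 83.7 z 151.5
s16arm px [361. 170.] n 61 c [ 576.9 -183.8] size [76.5 37.5] ang 14.6 z 147.3
s16arm px [380. 178.] n 38 c [ 503.6 -178.7] size [22.5 50.7] ang 60.8 z 147.8
s16tip/carr px [358. 166.] n 88 c [ 584.6 -178.7] size [56.8 43.4] ang 37.5 z 155.1
s16tip/carr px [375. 173.] n 50 c [ 518.5 -181. ] size [65.1 14.9] ang 78.1 z 156.4
s16tip/carr px [385. 177.] n 13 c [ 483.5 -175.8] size [17.4  5. ] ang 71.6 z 154.8
s16stub px [376. 163.] n 38 c [ 521.5 -180.4] size [17.9 19.1] ang 5.0 z 189.8
s16paddle px [308. 225.] n 166 c [506.3 156.6] size [40.3 25.4] ang 54.9 z 160.8
```

View pics/s16.png

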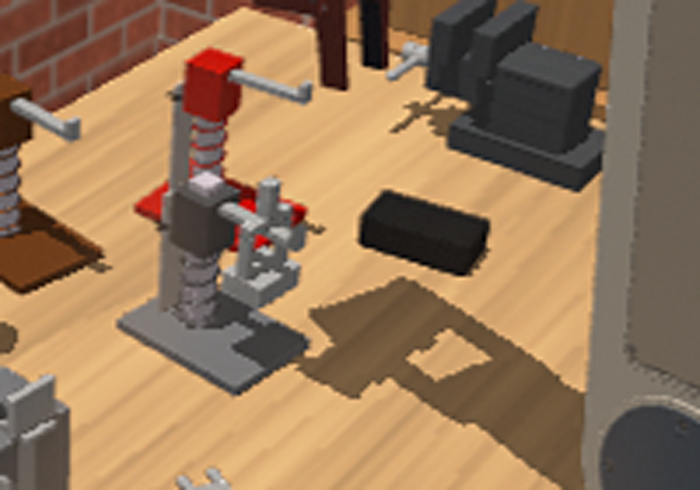

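>>> {"method": "jog_arm", "body": {
  "targets": [
    [[0, 0, 0], 0, 0.5],
    [[0, 0, 0], 0, 0.5],
    [[0, 0, 0], 0, 0.5],
    [[0, 0, 0], 0, 0.5],
    [[0, 0, 0], 0, 0.5],
    [[0, 0, 0], 0, 0.5],
    [[0, 0, 0], 0, 0.5],
    [[0, 0, 0], 0, 0.5],
    [[0, 0, 0], 0, 0.5],
    [[0, 0, 0], 0, 0.5],
    [[0, 0, 0], 0, 0.5],
    [[0, 0, 0], 0, 0.5],
    [[0, 0, 0], 0, 0.5],
    [[0, 0, 0], 0, 0.5],
    [[0, 0, 0], 0, 0.5],
    [[0, 0, 0], 0, 0.5]
  ]
}}

```text
time: 28.78
tool_pos: [0.452, -0.1816, 0.3146]
ee_rot: [178.9, 9.5, -6.0]
wrist_force: [0.3, -0.5, 0.1]
gripper_width: 0.499
```

Run:
```python
from h import *
for k in range(3):
    im,d,i=cam("wrist"); P=cloud(d,i); z=P[...,2];x,y=P[...,0],P[...,1]
    roi=(y>-0.26)&(y<-0.1)&(x>.45)&(x<.62)
    rect(P,roi&(z>.18)&(z<.21),"stub"); rect(P,roi&(z>.153)&(z<.158)&(x>.56),"carr")
im,d,i=cam("top"); cv2.imwrite("pics/t17.png",im)
print(robot.state()["time"])
```

```text
stub px [309.  99.] n 297 c [ 521.3 -180. ] size [15.3 13.2] ang 84.2 z 193.9
carr px [310.  25.] n 1311 c [ 585.5 -187.6] size [44.  33.6] ang 84.6 z 155.9
stub px [309.  99.] n 298 c [ 521.2 -180. ] size [15.2 13.3] ang 84.1 z 193.9
carr px [310.  25.] n 1307 c [ 585.5 -187.6] size [43.9 33.7] ang 84.7 z 155.8
stub px [309.  99.] n 300 c [ 521.3 -180. ] size [15.2 13.3] ang 83.8 z 194.0
carr px [310.  25.] n 1308 c [ 585.6 -187.7] size [44.  33.6] ang 84.3 z 155.9
28.975
```

View pics/t17.png

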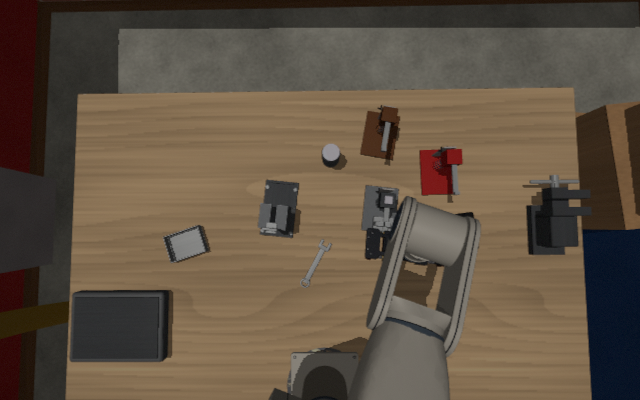

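The eye hangs still, the slide is back, and the can (331,155), tin (187,244) and spanner (316,263) are where they were. I'll hand in.

```bash
python3 -c "
from station import robot
print(robot.job_done())"
```

```text
the job is handed in; nothing more can be done
None
```

The job is done and handed in at about 29 s of the 72 s allowed. The slide was pushed to its stop and let spring back, and the steel pull eye now hangs on the grey stand's hook.

**Last checks:**
- **Pull eye:** it hangs upright about 5 mm from the seat along the arm and about 1 mm across. It stayed within 0.1 mm over three readings.
- **Hook:** it has dipped about 20 mm, inside the 10 to 35 mm allowed, and showed no movement.
- **Slide:** the paddle is back at its rest position.
- **Bystanders:** the can, tin and spanner are unmoved in the top view. The arm hid most of the sanding block there, but the side view showed it where it started.
- **Robot:** it is clear of everything, with wrist force about zero.

**What did not go to plan:**
- **Detent:** the first push stalled at the detent, at about 25 N. I pushed again with bigger steps.
- **Tool tilt:** the pushing tilted the tool by about 10°. I left that uncorrected because the tilt was about the jaws' own axis, and the grasp and release went normally.
- **Push force:** the reading peaked at about 36 N against the slide's stop.

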